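# Lock the bayonet filler cap on the hydraulic reservoir

### The job

Close the hydraulic reservoir: take the loose filler cap by its bar and fit it to the open filler neck like any bayonet cap - turn it until its two lugs drop into the neck's two notches, push it down against the spring as far as it goes, twist it clockwise (seen from above) to the stop, and let go so that the spring lifts the lugs into their pockets and the cap stays locked by itself. Leave the white pot and the tape roll where they are.

Things in the scene. Friction and masses are not known exactly. Their poses are not given: they have to be found in the camera images.
- cap_bar (a point): Loose filler cap, 160 g, standing upright. Point: middle of its dark grip bar, 42.5 mm above its foot; z up, x along the bar. Bar 54 long (x), 12 wide (y), 32 mm high, from 16 mm above to 16 below the point; then a dark disc, 64 mm diameter, 6 mm thick; then a bright pilot, 31 mm diameter, whose tapered 23 mm foot ends 42.5 mm below the point. Half a turn leaves the cap the same.
- cap_lug (a point): Centre of the cap's lug under the +x end of the bar, 19 mm out from the axis and 32 mm below cap_bar. An equal lug stands opposite, under the other end. Lugs are bright, 8 mm wide, 5 mm thick, tips 46 mm apart.
- neck_mouth (a point): Centre of the open mouth of the bright filler neck, level with its rim, 120 mm above the bench; z up, x and y are the RESERVOIR's axes, not the notches'. Neck 62 mm across, 30 mm high. Its mouth is an inward flange 6 mm thick with a 34 mm hole and two opposite notches, 14 mm wide, 52 mm across. Notch line: up to 0.40 rad either way from x, not reported; see it from above or feel for it.
- tank: Fixed grey box-shaped hydraulic reservoir with dark lid, 152 (x) x 192 (y) x 90 mm, on feet 210 mm long in y. Origin: centre of its underside. The neck stands on its lid, 30 mm from the middle towards +y. A 30 mm high hose fitting and a small plug stand on the lid 50 mm towards -y.
- pushed_height (a point): Where cap_bar is with the cap pushed fully down, 22 mm above neck_mouth: disc on the rim, lugs free to pass under the flange (1.5 mm to spare). Lugs lying on the flange hold cap_bar 34.5 mm above neck_mouth (pilot then 8 mm in the hole, 1.5 mm play all round); lugs in the notches, let go: 30.5 mm. Spring under the pilot: 5 N at first touch, 10 N fully down. Axes as neck_mouth.
- locked_height (a point): Where cap_bar is when locked, 26 mm above neck_mouth. From the notches the lugs turn clockwise seen from above, cap kept fully down, to end stops about 55 degrees (0.96 rad) on. Pockets 2.5 mm deep in the flange's underside take the lugs when the spring lifts them, if let go at the stops or up to 6 degrees before. Axes as neck_mouth.
- pot: Bystander: white plastic pot with lid, 73 mm across, 69 mm high, standing loose on the bench; origin at the centre of its underside.
- tape: Bystander: roll of black tape lying flat and loose on the bench, 62 mm across, 19 mm high; origin at the centre of its underside.
Things that resemble listed ones, but are neither listed nor needed, are in the scene too. Of the things that look like the part that bears cap_bar, take the one that is nearest to the robot's base at the start.

How it is judged:
By the outcome, as a careful person would: the job done as asked, in the order asked, and still so for the second after the job is handed in, with the robot touching nothing.
It also fails if it takes over 64 s, if anything falls off the work surface, if the arm or the gripper's body presses on something with over 40 N, if the wrist force passes 120 N, or if a joint passes its speed limit or range.

### The arm

A 6-joint arm with a two-finger parallel gripper is mounted at the origin on a cart in front of the work surface, level with it; the furniture and walls round the work are solid. World frame = base frame: x ahead of the robot, y to its left, z up, the work surface at z = 0. Lengths are in m, angles in rad, forces in N, time in s.
With the tool pointing down it reaches from about 0.35 to 0.775 m from the base axis. Payload 7.3 kg.
Tool frame: the origin (TCP) lies at the very end of the fingers, on their centre line; the grasp point (between the pads) lies 19 mm behind it; z points along the fingers, y is the line along which they close (so a half turn about z gives the same grasp; the last joint's range is limited). The gripper opens to 92 mm and grips with 3 to 60 N. Pads are 19 mm wide; open, the fingers measure 130 mm over their backs; the gripper's body (75 mm by 190 mm) begins 47 mm behind the grasp point.
Start: joints at [-1.455, 0.342, 1.524, -0, 1.275, -0.146], TCP at [0.136, -0.507, 0.227] pointing down, gripper open.
Joint ranges: [-2.53, 2.53], [-0.77, 2.02], [0.04, 2.7], [-1, 4.14], [0.28, 2.66], [-3.11, 3.11]. Speed limits (rad/s): [2.57, 2.57, 3.14, 3.14, 3.14, 3.14].

### API

Orientations are given as [roll, pitch, yaw] about the fixed x, y, z axes, in that order (R = Rz(yaw) Ry(pitch) Rx(roll)).
In Python, from cell import * gives the robot as it stands.
- The arm moves only by the tool step_arm, never from a script. Its argument "commands" is a list of rows, each a list of 7 numbers: the opening, from 0 (shut) to 1 (fully open), then the shift along the world's x, y, z in cm, then the turn, a rotation vector about the world's x, y, z in rad. A call has 1 to 5 rows; each row is the pose to reach, as a shift and turn from the pose commanded when the call began; what a row does not reach only later rows make up. A row lasts 1/12 s, in which the tool goes at most 41.7 mm and 7.16 degrees, less where a joint would pass 70% of its speed; a pose out of reach is approached as far as the arm can. A call with a gripper value outside its range is refused whole. The fingers move at their own pace and stop on an object; "grip_force" is the grip in N (left out, the last holds). Time passes only in rows, so rows that repeat a pose let the fingers close. It gives the time, the measured TCP pose, the force, the opening and the grip force at its end, in the units of the state.
- observe(): the state, without advancing time (a new reading comes with each control period).
- read_camera(name): name is "scene" or "top" or "wrist"; returns the picture (384x512x3 uint8, red, green, blue); there is no depth.
- camera_model(name): a dict with "vfov" (degrees; the focal length in pixels is half the picture's height over the tangent of half this angle, whatever the lens; pixels are square), "cx", "cy" (the principal point, pixels), "world_to_cam" (4x4, takes a point from world to camera coordinates). Camera axes: x right, y up, looking along -z (the intrinsics and any distortion apply to the point x, -y, -z); pixel columns grow to the right and rows downward; lengths in m; the calibration is good to about 2 mm. A picture is of the moment at which its call begins: read the wrist's pose just before it. camera_model takes no time and is no camera call; for the wrist camera it gives the pose at the moment of the call.
- hand_in(): hands the job in; it is judged then, once.
The state is a dict: "time": time; "qpos": joint angles; "qvel": joint speeds; "joint_efforts": joint torques, N m; "tool_pos": TCP position; "tool_rot": TCP orientation; "contact_force": force on the tool from outside, world axes, zero at the start; "torque": the same for the moment, N m; "opening": finger opening in m; "grip_force": force on a finger pad.
Only numpy, scipy, OpenCV 4.12 (cv2) and the standard library are available. Lean on these libraries where they do the work, as an engineer would, in place of code of your own. Each camera call takes 0.05 s, during which the arm holds its last target. There are 200 camera calls.

## Working session

There is one attempt and no reset: what is moved stays moved. The work goes in short steps, Python scripts to look and compute and a tool call to move; the robot and the scene stay as the last step left them, time stands still between calls to the robot, and variables do not carry over. Pictures are saved under pics/ and viewed, at most 10 in all, crops included, and the job is handed in when it is done.

Besides the shell and the picture viewer there is one more tool, called after "Emit:" as a command line: name --pt "numbers of a row" for each row, then --argument value for the rest. step_arm: Moves the arm, as the interface text tells. Its arguments: {"type":"object","properties":{"commands":{"type":"array"},"grip_force":{"type":"number"}},"required":["commands"]}

```bash
mkdir -p pics
cat > h.py <<'E'
from cell import *
import numpy as np, cv2
def save(n,f,crop=None,s=1):
    im=read_camera(n)
    if crop: x0,y0,x1,y1=crop; im=im[y0:y1,x0:x1]
    im=cv2.resize(im,None,fx=s,fy=s,interpolation=cv2.INTER_CUBIC)
    cv2.imwrite('pics/'+f,im[:,:,::-1])
def px(m,p):
    f=192/np.tan(np.radians(m['vfov']/2)); c=np.array(m['world_to_cam'])@np.r_[p,1]
    return m['cx']+f*c[0]/-c[2], m['cy']-f*c[1]/-c[2]
def back(m,u,v,z):
    f=192/np.tan(np.radians(m['vfov']/2)); T=np.linalg.inv(np.array(m['world_to_cam']))
    d=T[:3,:3]@np.array([(u-m['cx'])/f,-(v-m['cy'])/f,-1]); o=T[:3,3]
    return o+d*(z-o[2])/d[2]
E
python3 - <<'E'
from h import *
a=read_camera('top');b=read_camera('scene')
cv2.imwrite('pics/top0.png',cv2.resize(a,None,fx=1.5,fy=1.5)[:,:,::-1]);cv2.imwrite('pics/scene0.png',cv2.resize(b,None,fx=1.5,fy=1.5)[:,:,::-1])
for n in('top','scene','wrist'):
    m=camera_model(n);print(n,{k:(np.round(v,4).tolist()) for k,v in m.items()if not isinstance(v,str)})
s=observe();print({k:np.round(v,3).tolist() for k,v in s.items()})
E
```

```text
top {'vfov': 52.105, 'cx': 256.9777, 'cy': 190.3937, 'world_to_cam': [[-0.0196, -0.9998, 0.0021, 0.137], [0.9873, -0.0191, 0.1575, -0.5248], [-0.1574, 0.0051, 0.9875, -0.933], [0.0, 0.0, 0.0, 1.0]]}
scene {'vfov': 55.3573, 'cx': 253.0063, 'cy': 188.9196, 'world_to_cam': [[-0.5527, -0.8333, 0.0116, 0.3843], [0.5467, -0.352, 0.7597, -0.3422], [-0.629, 0.4262, 0.6501, -0.7808], [0.0, 0.0, 0.0, 1.0]]}
wrist {'vfov': 63.9416, 'cx': 254.0112, 'cy': 195.8068, 'world_to_cam': [[0.2581, -0.9661, -0.0012, -0.5244], [0.9188, 0.2459, -0.3089, 0.038], [0.2987, 0.0786, 0.9511, -0.3919], [0.0, 0.0, 0.0, 1.0]]}
{'time': 0.1, 'qpos': [-1.455, 0.343, 1.525, -0.0, 1.275, -0.146], 'qvel': [-0.001, -0.003, -0.0, -0.0, -0.001, -0.001], 'joint_efforts': [0.003, -43.2, -24.47, 0.072, 0.053, -0.0], 'tool_pos': [0.136, -0.507, 0.226], 'tool_rot': [-3.14, -0.0, 0.262], 'contact_force': [-0.527, 0.238, 0.132], 'torque': [-0.01, 0.022, -0.009], 'grip_force': 0.0, 'opening': 0.092}
```

View pics/top0.png

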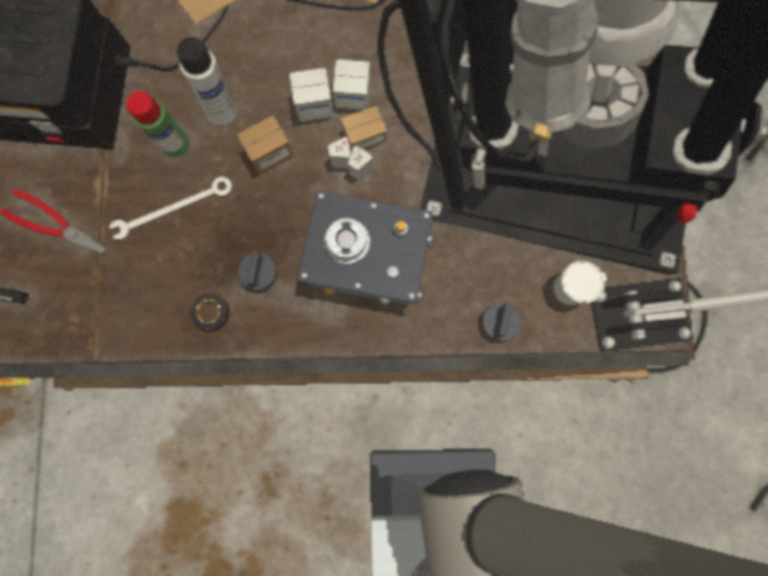

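View pics/scene0.png

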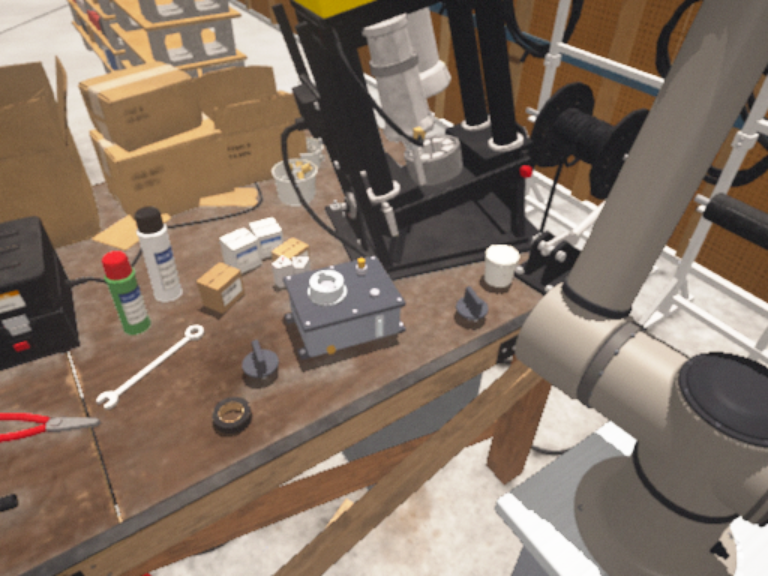

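Top view (1.5x) shows two cap-like parts, A at (257,272) and B at (501,322). The neck is at (347,240), the pot at (580,284) and the tape at (209,312). Next I measure A and B, and crop closer.

Run:
```python
from h import *
m=camera_model('top')
for n,u,v,z in(('A',257,272,.03),('B',501,322,.03),('neck',347,240,.12),('pot',583,278,.069),('tape',209,312,.019)):
    p=back(m,u/1.5,v/1.5,z);print(n,np.round(p,3),round(np.hypot(*p[:2]),3))
a=read_camera('top')
def c(x,y,r,s): return cv2.resize(a[y-r:y+r,x-r:x+r],(s,s),interpolation=cv2.INTER_CUBIC)
# A centred (171,181), B (334,215), neck (231,160)
cv2.imwrite('pics/crop1.png',np.hstack([c(171,181,20,260),c(334,215,20,260),c(231,160,25,260)])[:,:,::-1])
```

```text
A [0.556 0.342 0.03 ] 0.653
B [ 0.464 -0.064  0.03 ] 0.469
neck [0.587 0.185 0.12 ] 0.615
pot [ 0.529 -0.192  0.069] 0.563
tape [0.492 0.424 0.019] 0.649
```

View pics/crop1.png

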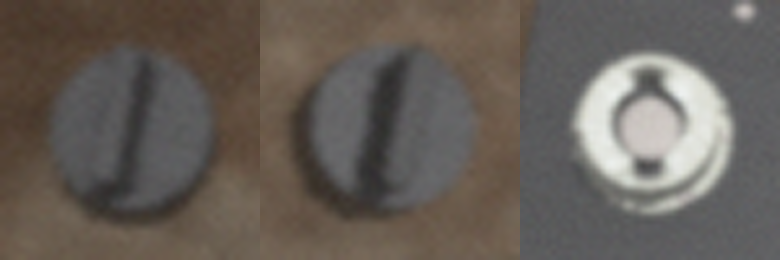

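Picture: A sits at (130,130) in the left panel and B at (390,130) in the middle panel. The neck, with its notches at (650,75) and (648,168), is in the right panel. The candidates are A at radius 0.653 m and B at 0.469 m. B matches the description, with its disc about 25 px or 63 mm across, and it is nearer, so I take B. I approach with the half-turn yaw (about 2.9) so that joint 6 has room for the clockwise twist.

Emit:
step_arm --pt "1 1.6 2.2 0.2 0 0 0.124" --pt "1 3.3 4.4 0.4 0 0 0.248" --pt "1 4.9 6.6 0.6 0 0 0.372" --pt "1 6.6 8.9 0.8 0 0 0.496" --pt "1 8.2 11.1 1 0 0 0.62"

```text
time: 0.57
tool_pos: [0.2184, -0.3948, 0.2366]
tool_rot: [-3.141, -0.0, 0.888]
contact_force: [0.4, -0.4, -0.2]
opening: 0.0917
grip_force: 0.0
```

Emit:
step_arm --pt "1 1.6 2.2 0.2 0 0 0.124" --pt "1 3.3 4.4 0.4 0 0 0.248" --pt "1 4.9 6.6 0.6 0 0 0.372" --pt "1 6.6 8.9 0.8 0 0 0.496" --pt "1 8.2 11.1 1 0 0 0.62"

```text
time: 0.98
tool_pos: [0.3004, -0.2837, 0.2467]
tool_rot: [3.142, -0.0, 1.508]
contact_force: [-0.1, -0.4, 0.7]
opening: 0.0918
grip_force: 0.0
```

Emit:
step_arm --pt "1 1.6 2.2 0.2 0 0 0.124" --pt "1 3.3 4.4 0.4 0 0 0.248" --pt "1 4.9 6.6 0.6 0 0 0.372" --pt "1 6.6 8.9 0.8 0 0 0.496" --pt "1 8.2 11.1 1 0 0 0.62"

```text
time: 1.4
tool_pos: [0.3824, -0.1727, 0.2568]
tool_rot: [3.142, -0.0, 2.128]
contact_force: [0.6, -0.7, -0.4]
opening: 0.0916
grip_force: 0.0
```

Emit:
step_arm --pt "1 1.6 2.2 0.2 0 0 0.124" --pt "1 3.3 4.4 0.4 0 0 0.248" --pt "1 4.9 6.6 0.6 0 0 0.372" --pt "1 6.6 8.9 0.8 0 0 0.496" --pt "1 8.2 11.1 1 0 0 0.62"

```text
time: 1.82
tool_pos: [0.4645, -0.0617, 0.2667]
tool_rot: [3.142, -0.0, 2.748]
contact_force: [-0.4, -0.2, -0.7]
opening: 0.0917
grip_force: 0.0
```

Run:
```python
from h import *
import json
m=camera_model('wrist');json.dump({k:np.array(v).tolist() for k,v in m.items() if not isinstance(v,str)},open('w1.json','w'))
save('wrist','w1.png',s=1.5)
for p in((.464,-.064,.0585),(.464,-.064,.0265)):print(np.round(px(m,p),1)*1.5)
```

```text
[378.15 253.65]
[378.45 245.4 ]
```

View pics/w1.png

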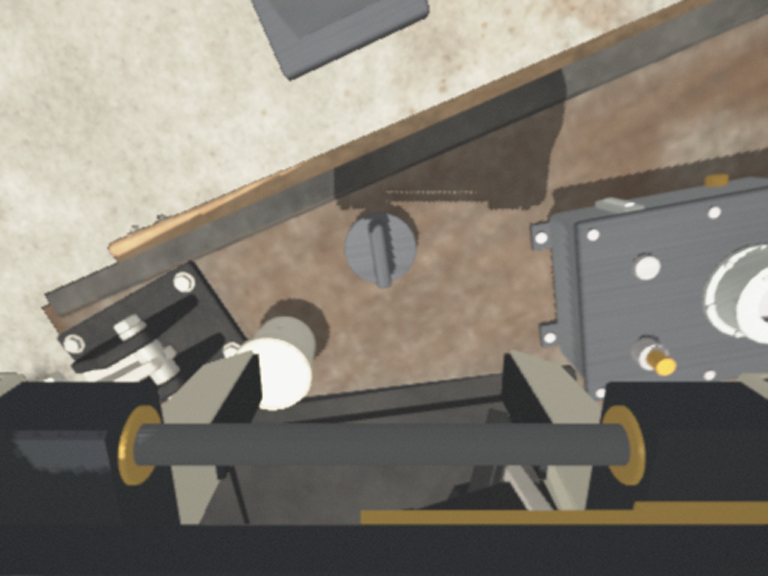

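The wrist view shows the cap disc centred near (380.5,247). Its bar runs from about (376,216) to (384,285).

Run:
```python
from h import *
import json
m=json.load(open('w1.json'))
print(back(m,380.5/1.5,247/1.5,.0265))
a=back(m,376/1.5,217/1.5,.0585);b=back(m,384/1.5,284/1.5,.0585);print(a,b,np.hypot(*(a-b)[:2]),np.arctan2(*(a-b)[1::-1]))
im=cv2.imread('pics/w1.png');cv2.imwrite('pics/w1c.png',cv2.resize(im[195:300,330:430],None,fx=6,fy=5.7,interpolation=cv2.INTER_CUBIC))
```

```text
[ 0.46601184 -0.06285157  0.0265    ]
[ 0.43605691 -0.05417144  0.0585    ] [ 0.48957973 -0.06946433  0.0585    ] 0.055664759627955314 2.863281571905894
```

View pics/w1c.png

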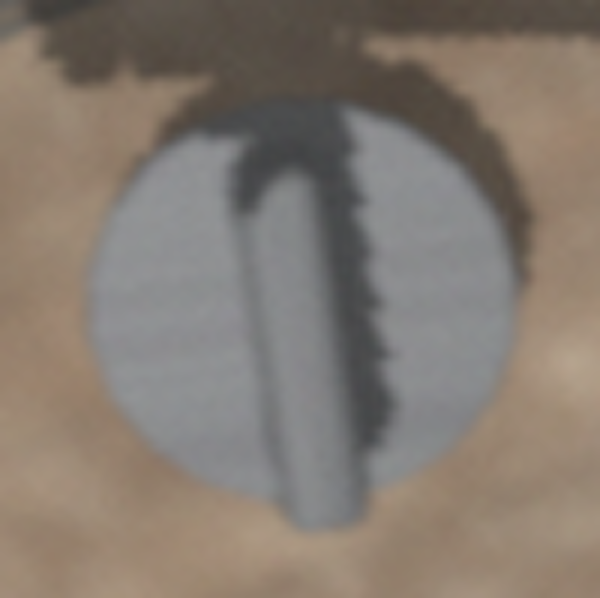

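Emit:
step_arm --pt "0.6 0.1 -0.1 -4 0 0 0.1" --pt "0.5 0.1 -0.1 -8 0 0 0.1" --pt "0.5 0.1 -0.1 -12 0 0 0.1" --pt "0.5 0.1 -0.1 -16 0 0 0.1" --pt "0.5 0.1 -0.1 -19.5 0 0 0.1" --grip_force 40

```text
time: 2.28
tool_pos: [0.4639, -0.0639, 0.0696]
tool_rot: [3.142, -0.001, 2.841]
contact_force: [0.2, 0.8, -0.5]
opening: 0.063
grip_force: 0.0
```

Emit:
step_arm --pt "0.5 0 0 -2 0 0 0" --pt "0.5 0 0 -4.1 0 0 0" --pt "0.5 0 0 -4.1 0 0 0" --pt "0 0 0 -4.1 0 0 0" --pt "0 0 0 -4.1 0 0 0"

```text
time: 2.7
tool_pos: [0.4648, -0.0642, 0.0308]
tool_rot: [3.142, -0.0, 2.841]
contact_force: [-0.4, 0.6, 0.0]
opening: 0.0371
grip_force: 0.0
```

Emit:
step_arm --pt "0 0 0 0 0 0 0" --pt "0 0 0 0 0 0 0" --pt "0 0 0 0 0 0 0" --pt "0 0 0 0 0 0 0" --pt "0 0 0 0 0 0 0"

```text
time: 3.12
tool_pos: [0.4651, -0.0642, 0.0312]
tool_rot: [3.142, 0.001, 2.842]
contact_force: [-0.5, -0.2, 2.5]
opening: 0.0121
grip_force: 40.0
```

Bar gripped, with the opening at 12.1 mm. Now I lift and move to a viewpoint beside the neck.

Emit:
step_arm --pt "0 0 0 3 0 0 0" --pt "0 0 0 7 0 0 0" --pt "0 0 0 11 0 0 0" --pt "0 0 0 15 0 0 0" --pt "0 0 0 19 0 0 0"

```text
time: 3.53
tool_pos: [0.4642, -0.0639, 0.2226]
tool_rot: [3.141, -0.001, 2.842]
contact_force: [0.5, -0.9, -2.2]
opening: 0.0119
grip_force: 40.0
```

Emit:
step_arm --pt "0 1.7 3.1 1 0 0 0.06" --pt "0 3.4 6.2 2 0 0 0.12" --pt "0 5.1 9.3 3 0 0 0.18" --pt "0 6.8 12.4 4 0 0 0.24" --pt "0 8.5 15.5 5 0 0 0.26"

```text
time: 3.95
tool_pos: [0.5501, 0.0924, 0.2711]
tool_rot: [-3.142, -0.0, 3.105]
contact_force: [0.6, -0.5, -1.0]
opening: 0.0117
grip_force: 40.0
```

Run:
```python
from h import *
import json
m=camera_model('wrist');json.dump({k:np.array(v).tolist() for k,v in m.items() if not isinstance(v,str)},open('w2.json','w'))
save('wrist','w2.png',s=1.5)
print(np.array(px(m,(.587,.185,.12)))*1.5, observe()['tool_pos'])
```

```text
[512.47639243 316.60636351] [0.55308089 0.09774204 0.27282793]
```

View pics/w2.png

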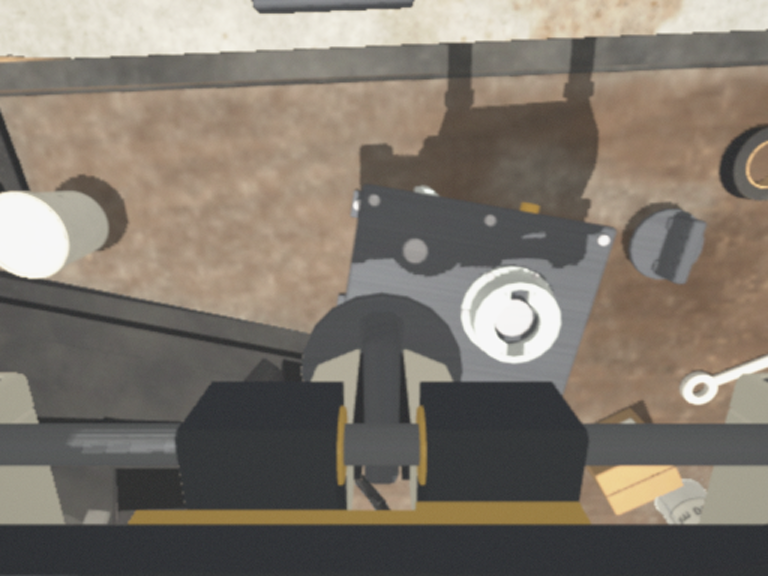

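The wrist view shows the neck mouth at about (517,315), with notches at (520,293) and (516,348). The held cap is at (381,345). I take a settled, enlarged crop.

Run:
```python
from h import *
import json
print(observe()['tool_pos'])
m=camera_model('wrist');json.dump({k:np.array(v).tolist() for k,v in m.items() if not isinstance(v,str)},open('w3.json','w'))
save('wrist','w3.png',crop=(300,170,380,250),s=7)
print(px(m,(.587,.185,.12)), observe()['tool_pos'])
```

```text
[0.55308089 0.09774204 0.27282793]
(np.float64(335.64395851014774), np.float64(207.4486265621713)) [0.55173609 0.09499236 0.27167282]
```

View pics/w3.png

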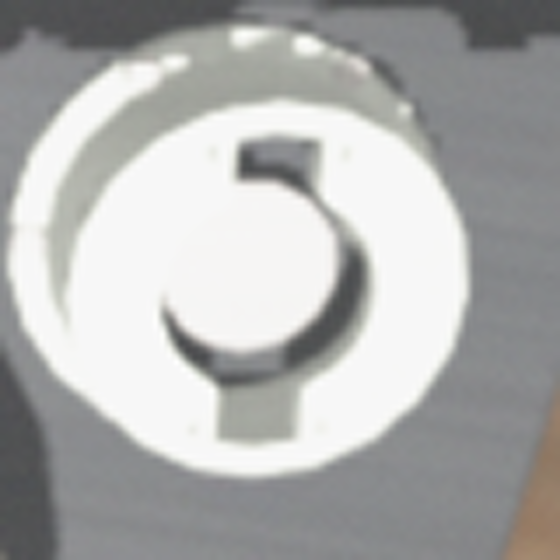

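Rim ellipse centre is at crop (268,288.5), and the notch ends are at (280,138) and (257,440).

Run:
```python
from h import *
import json
m=json.load(open('w3.json'))
B=lambda x,y:back(m,300+(x+.5)/7-.5,170+(y+.5)/7-.5,.12)
print('c',B(268,288.5), 'diam', [np.linalg.norm(B(*a)-B(*b)) for a,b in(((68,288),(468,288)),((268,100),(268,475)))])
a,b=B(280,138),B(257,440);print(a,b,(a+b)/2,np.linalg.norm(a-b),np.arctan2(*(b-a)[1::-1]))
print('top',back(camera_model('top'),231.3,160,.12))
s=observe();print(s['time'],s['tool_pos'],s['tool_rot'],s['qpos'])
```

```text
c [0.59093394 0.18757327 0.12      ] diam [np.float64(0.06174094474357565), np.float64(0.06209827573600638)]
[0.5666879  0.18816856 0.12      ] [0.61651493 0.18711592 0.12      ] [0.59160142 0.18764224 0.12      ] 0.049838149121707705 -0.021122695475173366
top [0.58696296 0.18500813 0.12      ]
4.05 [0.55173609 0.09499236 0.27167282] [3.13960585e+00 3.06896208e-03 3.10680312e+00] [ 0.03258859  0.37526366  1.34938336  0.00179779  1.41375011 -1.50369959]
```

Emit:
step_arm --pt "0 1.3 3.1 0 0 0 0.02" --pt "0 2.6 6.3 0 0 0 0.02" --pt "0 4 9.4 0 0 0 0.02" --pt "0 4 9.4 -1 0 0 0.02" --pt "0 4 9.4 -3 0 0 0.02"

```text
time: 4.47
tool_pos: [0.5908, 0.1861, 0.2415]
tool_rot: [3.141, 0.003, 3.124]
contact_force: [-0.9, -0.3, -1.8]
opening: 0.0115
grip_force: 40.0
```

Emit:
step_arm --pt "0 0 0 -1.5 0 0 0" --pt "0 0 0 -3 0 0 0" --pt "0 0 0 -4 0 0 0" --pt "0 0 0 -4.2 0 0 0" --pt "0 0 0 -4.2 0 0 0"

```text
time: 4.88
tool_pos: [0.5894, 0.1842, 0.198]
tool_rot: [-3.141, -0.002, 3.121]
contact_force: [-0.8, 0.5, -0.5]
opening: 0.0116
grip_force: 40.0
```

Emit:
step_arm --pt "0 0 0.2 -2 0 0 0" --pt "0 0 0.2 -3.5 0 0 0" --pt "0 0 0.2 -4 0 0 0" --pt "0 0 0.2 -4 0 0 0" --pt "0 0 0.2 -4 0 0 0"

```text
time: 5.3
tool_pos: [0.5904, 0.1868, 0.1598]
tool_rot: [3.141, 0.001, 3.122]
contact_force: [0.2, -0.1, -1.0]
opening: 0.0117
grip_force: 40.0
```

Emit:
step_arm --pt "0 0 0 -0.4 0 0 0" --pt "0 0 0 -0.8 0 0 0" --pt "0 0 0 -1 0 0 0" --pt "0 0 0 -1.2 0 0 0" --pt "0 0 0 -1.2 0 0 0"

```text
time: 5.72
tool_pos: [0.5897, 0.1868, 0.1464]
tool_rot: [-3.142, -0.001, 3.122]
contact_force: [-0.6, -0.1, -2.9]
opening: 0.0115
grip_force: 40.0
```

Emit:
step_arm --pt "0 0 0 -0.2 0 0 0" --pt "0 0 0 -0.3 0 0 0" --pt "0 0 0 -0.4 0 0 0" --pt "0 0 0 -0.4 0 0 0" --pt "0 0 0 -0.4 0 0 0"

```text
time: 6.13
tool_pos: [0.5899, 0.1869, 0.1427]
tool_rot: [3.142, -0.0, 3.122]
contact_force: [-0.1, -0.1, -1.3]
opening: 0.0115
grip_force: 40.0
```

Emit:
step_arm --pt "0 0 0 -0.1 0 0 0" --pt "0 0 0 -0.2 0 0 0" --pt "0 0 0 -0.3 0 0 0" --pt "0 0 0 -0.4 0 0 0" --pt "0 0 0 -0.4 0 0 0"

```text
time: 6.55
tool_pos: [0.5899, 0.1869, 0.1391]
tool_rot: [3.141, 0.0, 3.122]
contact_force: [-2.5, -0.1, 3.4]
opening: 0.0117
grip_force: 40.0
```

Lugs are in the notches, and the spring force has just appeared. Next I push down.

Emit:
step_arm --pt "0 0 0 -0.2 0 0 0" --pt "0 0 0 -0.4 0 0 0" --pt "0 0 0 -0.6 0 0 0" --pt "0 0 0 -0.8 0 0 0" --pt "0 0 0 -0.8 0 0 0"

```text
time: 6.97
tool_pos: [0.59, 0.1869, 0.1312]
tool_rot: [3.141, 0.001, 3.122]
contact_force: [-4.1, -1.1, 7.6]
opening: 0.012
grip_force: 40.0
```

Emit:
step_arm --pt "0 -0.05 0 -0.05 0 0 0" --pt "0 -0.05 0 -0.1 0 0 0" --pt "0 -0.05 0 -0.15 0 0 0" --pt "0 -0.05 0 -0.15 0 0 0" --pt "0 -0.05 0 -0.15 0 0 0"

```text
time: 7.38
tool_pos: [0.59, 0.1869, 0.1307]
tool_rot: [3.141, 0.002, 3.122]
contact_force: [-2.9, -0.7, 10.4]
opening: 0.0117
grip_force: 40.0
```

Emit:
step_arm --pt "0 -0.05 0 -0.1 0 0 0" --pt "0 -0.05 0 -0.1 0 0 -0.05" --pt "0 -0.05 0 -0.1 0 0 -0.1" --pt "0 -0.05 0 -0.1 0 0 -0.15" --pt "0 -0.05 0 -0.1 0 0 -0.2"

```text
time: 7.8
tool_pos: [0.5905, 0.1868, 0.1307]
tool_rot: [3.14, 0.005, 2.92]
contact_force: [0.1, -0.9, 14.4]
opening: 0.0115
grip_force: 40.0
```

```bash
python3 -c "
from h import *
s=observe();print(s['torque'],s['contact_force'],s['tool_pos'])"
```

```text
[-0.28342124  0.1660833   0.09903779] [ 0.06577396 -0.89070017 14.35552098] [0.5905228  0.18679642 0.13068356]
```

Emit:
step_arm --pt "0 0 0 0 0 0 -0.07" --pt "0 0 0 0 0 0 -0.14" --pt "0 0 0 0 0 0 -0.21" --pt "0 0 0 0 0 0 -0.28" --pt "0 0 0 0 0 0 -0.35"

```text
time: 8.22
tool_pos: [0.591, 0.1871, 0.1307]
tool_rot: [3.137, 0.005, 2.569]
contact_force: [1.1, -0.7, 12.5]
opening: 0.0116
grip_force: 40.0
```

```bash
python3 -c "
from h import *
s=observe();print(s['torque'],s['contact_force'],s['tool_pos'])"
```

```text
[-0.05683901 -0.16900429  0.0772508 ] [ 1.05883075 -0.74080561 12.54386929] [0.59103129 0.18708028 0.13074394]
```

Emit:
step_arm --pt "0 0 0 0 0 0 -0.07" --pt "0 0 0 0 0 0 -0.14" --pt "0 0 0 0 0 0 -0.21" --pt "0 0 0 0 0 0 -0.28" --pt "0 0 0 0 0 0 -0.34"

```text
time: 8.63
tool_pos: [0.5913, 0.1874, 0.1308]
tool_rot: [3.135, 0.003, 2.229]
contact_force: [1.9, 0.8, 11.3]
opening: 0.0117
grip_force: 40.0
```

Emit:
step_arm --pt "0 0 0 0 0 0 -0.03" --pt "0 0 0 0 0 0 -0.06" --pt "0 0 0 0 0 0 -0.08" --pt "0 0 0 0 0 0 -0.1" --pt "0 0 0 0 0 0 -0.1"

```text
time: 9.05
tool_pos: [0.5918, 0.1876, 0.1308]
tool_rot: [3.133, 0.003, 2.132]
contact_force: [2.5, 2.3, 10.6]
opening: 0.0117
grip_force: 40.1
```

```bash
python3 -c "
from h import *
s=observe();print(s['torque'],s['contact_force'],s['tool_pos'],s['qpos'])"
```

```text
[ 0.20592744 -0.62260665  0.4863887 ] [ 2.49947955  2.27640091 10.59240509] [0.59183121 0.18761033 0.13084661] [ 1.83552707e-01  5.94261970e-01  1.38484953e+00  1.22077317e-04
  1.15373319e+00 -3.77456006e-01]
```

Emit:
step_arm --pt "0 0 0 -0.05 0 0 -0.02" --pt "0 0 0 -0.05 0 0 -0.04" --pt "0 0 0 -0.05 0 0 -0.06" --pt "0 0 0 -0.05 0 0 -0.06" --pt "0 0 0 -0.05 0 0 -0.06"

```text
time: 9.47
tool_pos: [0.5919, 0.1876, 0.1308]
tool_rot: [3.133, 0.003, 2.074]
contact_force: [2.1, 1.1, 13.0]
opening: 0.0121
grip_force: 41.5
```

```bash
python3 -c "
from h import *
s=observe();print(s['torque'],s['contact_force'],s['tool_pos'],s['tool_rot'])"
```

```text
[ 0.2781854  -0.46460036  0.9824175 ] [ 2.11768088  1.0887784  13.01508417] [0.59189868 0.18764817 0.13081203] [3.13289411e+00 3.10138328e-03 2.07381787e+00]
```

At the stop: the torque climbed to about 1 N m over the last 0.06 rad. I take out the wind-up, then let go while rising with the spring.

Emit:
step_arm --pt "0 0 0 0 0 0 0.04" --pt "0.45 0 0 0 0 0 0.04" --pt "0.45 0 0 0.15 0 0 0.04" --pt "0.45 0 0 0.4 0 0 0.04" --pt "0.45 0 0 0.7 0 0 0.04"

```text
time: 9.88
tool_pos: [0.5887, 0.1868, 0.1344]
tool_rot: [-3.141, -0.0, 2.112]
contact_force: [-0.7, 0.2, -0.1]
opening: 0.0337
grip_force: 0.0
```

Emit:
step_arm --pt "0.45 0 0 1 0 0 0" --pt "0.45 0 0 3 0 0 0" --pt "0.45 0 0 6 0 0 0" --pt "0.45 0 0 10 0 0 0" --pt "0.45 0 0 14 0 0 0"

```text
time: 10.3
tool_pos: [0.5882, 0.1867, 0.276]
tool_rot: [-3.14, -0.001, 2.112]
contact_force: [1.1, 0.9, -0.3]
opening: 0.0414
grip_force: 0.0
```

Emit:
step_arm --pt "0.45 -2 -2 0 0 0 0" --pt "0.45 -4 -4 0 0 0 0" --pt "0.45 -4 -4 0 0 0 0" --pt "0.45 -4 -4 0 0 0 0" --pt "0.45 -4 -4 0 0 0 0"

```text
time: 10.72
tool_pos: [0.5493, 0.147, 0.2752]
tool_rot: [3.141, 0.0, 2.111]
contact_force: [0.5, 0.3, 0.7]
opening: 0.0413
grip_force: 0.0
```

Run:
```python
from h import *
m=camera_model('wrist');im=read_camera('wrist')
b=read_camera('scene')
c=np.array(px(m,(.591,.1875,.14)));sc=px(camera_model('scene'),(.591,.1875,.13));print(c,sc,px(m,(.591,.1875,.162)))
def cr(i,u,v,r):
    u=int(np.clip(u,r,512-r));v=int(np.clip(v,r,384-r));return cv2.resize(i[v-r:v+r,u-r:u+r],(390,390),interpolation=cv2.INTER_CUBIC)
cv2.imwrite('pics/f1.png',np.hstack([cr(im,*c,65),cr(b,*sc,45)])[:,:,::-1])
```

```text
[311.68089262 172.13697784] (np.float64(217.0475430047915), np.float64(183.8548817472971)) (np.float64(315.9964237122892), np.float64(177.8209883239175))
```

View pics/f1.png

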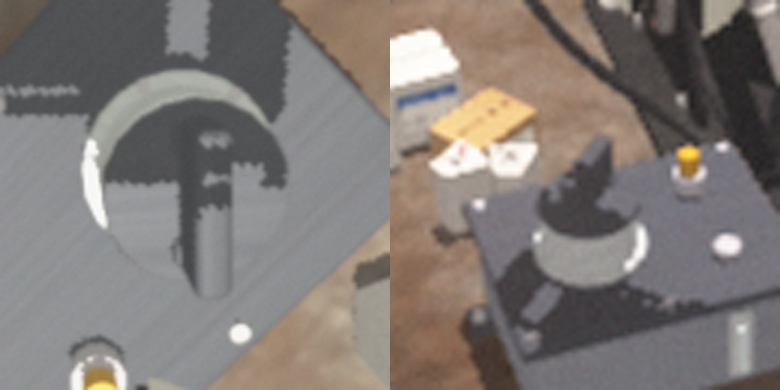

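The crops show the cap seated on the neck, its bar turned to the tool's yaw, the pot and tape untouched. I check its angle and height against projections, with an overlay for the locked height.

Run:
```python
from h import *
m=camera_model('wrist');im=read_camera('wrist');ms=camera_model('scene');b=read_camera('scene');mt=camera_model('top');t=read_camera('top')
S=5;out=[]
for M,I,w in((m,im,40),(ms,b,28)):
    u,v=map(int,px(M,(.5905,.187,.145)));r=w
    I=cv2.resize(I[v-r:v+r,u-r:u+r],(390,390),interpolation=cv2.INTER_CUBIC);k=390/(2*r)
    for h,col in((.026,(0,255,0)),(.022,(255,0,0)),(.0305,(0,0,255))):
        z=.12+h+.016;f=-1.03;c=np.array([.5905,.187]);d=np.array([np.cos(f),np.sin(f)]);n=np.array([-d[1],d[0]])
        q=[px(M,np.r_[c+a*.027*d+e*.006*n,z]) for a,e in((1,1),(1,-1),(-1,-1),(-1,1))]
        q=np.array([[(x-u+r+.5)*k,(y-v+r+.5)*k] for x,y in q]);cv2.polylines(I,[q.round().astype(np.int32)],True,col,1,cv2.LINE_AA)
    out.append(I)
cv2.imwrite('pics/f2.png',np.hstack(out)[:,:,::-1])
```

```text
(no output)
```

View pics/f2.png

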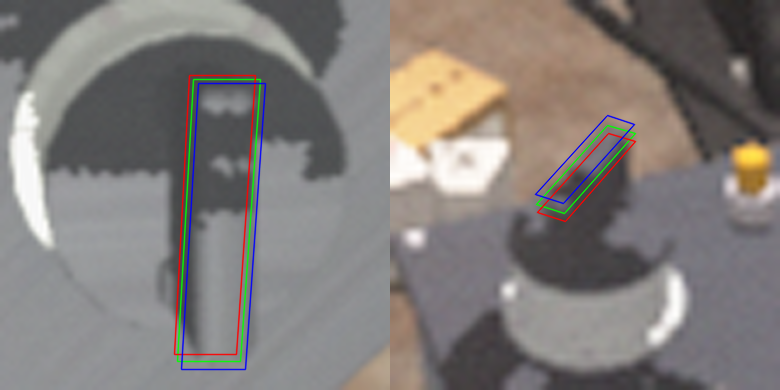

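Best fit in the overlay is the green (locked height) outline. The bar sits about 0.95 rad clockwise of the notch line, which is the stop. Handing in.

```bash
python3 -c "
from cell import *
print(hand_in())"
```

```text
the job is handed in; nothing more can be done
None
```

The cap is on the filler neck and, by force and camera checks, turned to its stop and locked. I let it go and handed the job in at about 11 s; the pot and tape were not touched. I did not test the lock by pulling or turning it back.

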